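Seat the rosettes of a carved panel in order

ROBOT

A 6-joint arm with a two-finger parallel gripper is mounted at the origin on the work surface. World frame = base frame: x ahead of the robot, y to its left, z up, the work surface at z = 0. Lengths are in m, angles in rad, forces in N, time in s.
With the tool pointing down it reaches from about 0.25 to 0.725 m from the base axis. Payload 4 kg.
Tool frame: the origin (TCP) lies at the very end of the fingers, on their centre line; the grasp point (between the pads) lies 19 mm behind it; z points along the fingers, y is the line along which they close (so a half turn about z gives the same grasp; the last joint's range is limited). The gripper opens to 85 mm and grips with 20 to 120 N. Pads are 22 mm wide; open, the fingers measure 114 mm over their backs; the gripper's body (76 mm by 85 mm) begins 54 mm behind the grasp point. The pads swing forward as they close: fully open they stand 13 mm farther back than shut.
Start: joints at [-1.139, 0.241, 0.005, 1.335, 0, 1.571], TCP at [0.209, -0.454, 0.192] pointing down, gripper open.
Joint ranges: [-2.72, 2.72], [-1.05, 1.87], [-1.09, 1.28], [-1.99, 2.15], [-1.42, 1.44], [-3.14, 3.14]. Speed limits (rad/s): [2.79, 2.79, 3.14, 3.14, 3.14, 3.14].

INTERFACE

Orientations are given as a unit quaternion [x, y, z, w].
In Python, from workcell import monitor, viewer, job gives the robot as it stands.
- The arm moves only by the tool arm_command, never from a script. Its argument "increments" is a list of rows, each an object of numbers: "dx", "dy", "dz": the shift along the tool's x, y, z in cm; "wx", "wy", "wz": the turn, a rotation vector about the tool's x, y, z in rad; "grip": the finger opening in cm, from 0 to 8.54. In form: [{"dx": .., "dy": .., "dz": .., "wx": .., "wy": .., "wz": .., "grip": ..}, ...]. A call has 1 to 10 rows; each row is the pose to reach, as a shift and turn from the pose commanded when the call began, along the tool's axes at that moment; what a row does not reach only later rows make up. A row lasts 1/10 s, in which the tool goes at most 50 mm and 8.59 degrees, less where a joint would pass 70% of its speed; a pose out of reach is approached as far as the arm can. A call with a gripper value outside its range is refused whole. The fingers move at their own pace and stop on an object; the grip force is fixed at half the most. Time passes only in rows, so rows that repeat a pose let the fingers close. It gives the time, the measured TCP pose, the force, the opening and the grip force at its end, in the units of the state.
- monitor.get_obs(): the state, without advancing time (a new reading comes with each control period).
- viewer.camera(name): name is "side" or "top"; returns (picture, depth): 420x560x3 uint8, red, green, blue; 420x560 float32, m along the optical axis (not along the pixel's ray), 0 where there is no reading.
- viewer.get_calibration(name): a dict with "fovy" (degrees; the focal length in pixels is half the picture's height over the tangent of half this angle, whatever the lens; pixels are square), "cx", "cy" (the principal point, pixels), "view" (4x4, takes a point from world to camera coordinates). Camera axes: x right, y up, looking along -z (the intrinsics and any distortion apply to the point x, -y, -z); pixel columns grow to the right and rows downward; lengths in m; the calibration is good to about 2 mm. A picture is of the moment at which its call begins. get_calibration takes no time and is no camera call.
- job.job_done(): hands the job in; it is judged then, once.
The state is a dict: "clock": time; "joint_pos": joint angles; "joint_vel": joint speeds; "tau": joint torques, N m; "eef_pos": TCP position; "tool_rot": TCP orientation; "ft_force": force on the tool from outside, world axes, zero at the start; "ft_torque": the same for the moment, N m; "grip_width": finger opening in m; "grasp_force": force on a finger pad.
Only numpy, scipy, OpenCV 4.12 (cv2) and the standard library are available. Lean on these libraries where they do the work, as an engineer would, in place of code of your own. Each camera call takes 0.05 s, during which the arm holds its last target. There are 200 camera calls.

TASK

Press three of the four painted wooden rosettes on the carved panel gently down until each sits fully home on the panel, one after another: the yellow one first, then the red one, then the blue one. Leave the white rosette standing proud as it is, pull no rosette up, and do not disturb the mallet, the gouge or the glue bottle.

Things in the scene. Friction and masses are not known exactly. Their poses are not given: they have to be found in the camera images.
- panel: carved brown wooden panel fixed on the bench: 160 x 220 mm field (x, y), four 90 mm round lobes centred at (+-50, +-90) mm, 28 mm thick, low leaf relief (under 5 mm), four bench dogs 22 mm high at its long edges. Origin: centre of its underside; z up. A rosette stands in the centre of each lobe; which colour is where varies, and so do the panel's place and yaw.
- yellow_top (a point): centre of the flat round top of the yellow rosette: a painted wooden disc, 48 mm across and 10 mm thick (with low petals), on a 16 mm shank in the panel. This point is 38 mm above the bench when the rosette is home, up to 50 mm while it stands proud; z axis up.
- yellow (a joint): yellow rosette: how far it is pressed in (m). 0 to 0.003 at the start (standing 12 to 9 mm off the panel's face), 0.012 when fully home, its rim on the panel; negative if pulled up. It slides straight down, takes about 5 N all the way, stays where it is left (no spring back) and meets a hard stop when home; over 30 N cracks it.
- red_top (a point): centre of the flat round top of the red rosette: a painted wooden disc, 48 mm across and 10 mm thick (with low petals), on a 16 mm shank in the panel. This point is 38 mm above the bench when the rosette is home, up to 50 mm while it stands proud; z axis up.
- red (a joint): red rosette: how far it is pressed in (m). 0 to 0.003 at the start (standing 12 to 9 mm off the panel's face), 0.012 when fully home, its rim on the panel; negative if pulled up. It slides straight down, takes about 5 N all the way, stays where it is left (no spring back) and meets a hard stop when home; over 30 N cracks it.
- blue_top (a point): centre of the flat round top of the blue rosette: a painted wooden disc, 48 mm across and 10 mm thick (with low petals), on a 16 mm shank in the panel. This point is 38 mm above the bench when the rosette is home, up to 50 mm while it stands proud; z axis up.
- blue (a joint): blue rosette: how far it is pressed in (m). 0 to 0.003 at the start (standing 12 to 9 mm off the panel's face), 0.012 when fully home, its rim on the panel; negative if pulled up. It slides straight down, takes about 5 N all the way, stays where it is left (no spring back) and meets a hard stop when home; over 30 N cracks it.
- white_top (a point): centre of the flat round top of the white rosette: a painted wooden disc, 48 mm across and 10 mm thick (with low petals), on a 16 mm shank in the panel. This point is 38 mm above the bench when the rosette is home, up to 50 mm while it stands proud; z axis up.
- white (a joint): white rosette: how far it is pressed in (m). 0 to 0.003 at the start (standing 12 to 9 mm off the panel's face), 0.012 when fully home, its rim on the panel; negative if pulled up. It slides straight down, takes about 5 N all the way, stays where it is left (no spring back) and meets a hard stop when home; over 30 N cracks it.
- mallet: beech joiner's mallet lying beside the panel, bystander: 290 mm long along its x, head 70 x 110 x 60 mm centred 100 mm along +x from the origin, dark handle towards -x up to 45 mm high. Origin on the bench, x along its length.
- gouge: carving gouge lying beside the panel, bystander: 280 mm long along its x, yellow handle (26 mm thick) towards -x, steel blade towards +x. Origin on the bench, between handle and blade.
- glue: white glue bottle with orange cap standing on the robot's side of the panel, bystander: 52 mm diameter, 90 mm tall. Origin: centre of its underside.

How it is judged:
On the way, in this order (a step that is already met when the one before it is completed fails the run):
1. the yellow rosette is pressed home (within 2 mm) (value of joint yellow above 0.01 m), for 0.1 s.
2. the red rosette is pressed home (within 2 mm) (value of joint red above 0.01 m), for 0.1 s.
3. the blue rosette is pressed home (within 2 mm) (value of joint blue above 0.01 m), for 0.1 s.
At the end, for the whole second after the job is handed in: The yellow, red and blue rosettes are each within 2 mm of fully home, the white one is still standing at least 6 mm proud, and mallet, gouge and glue bottle lie within 20 mm of where they were (value of joint each of yellow, red, blue above 0.01 m and value of joint white below 0.006 m and distance of each of mallet, gouge, glue from where it was at the start of the episode below 0.02 m); the robot touches nothing.
It fails at once if the red rosette is pushed in (past 6 mm) before the yellow one is home, or the blue one before the red one ((value of joint red above 0.006 m and not (value of joint yellow above 0.01 m)) or (value of joint blue above 0.006 m and not (value of joint red above 0.01 m))).
It fails at once if the white rosette is pushed in (past 6 mm) (value of joint white above 0.006 m).
It fails at once if a rosette is pulled up out of its hole by more than 4 mm (value of joint any of yellow, red, blue, white below -0.004 m).
It fails at once if a rosette or the panel is pressed hard (over 30 N) (contact force between any of the arm, the fingers and yellow above 30 N or contact force between any of the arm, the fingers and red above 30 N or contact force between any of the arm, the fingers and blue above 30 N or contact force between any of the arm, the fingers and white above 30 N or contact force between any of the arm, the fingers and panel above 30 N).
It fails at once if the mallet, gouge or glue bottle is moved more than 20 mm (distance of any of mallet, gouge, glue from where it was at the start of the episode above 0.02 m).
It also fails if it takes over 48 s, if anything falls off the work surface, if the arm or the gripper's body presses on something with over 40 N, if the wrist force passes 120 N, or if a joint passes its speed limit or range.

## Working session

There is one attempt and no reset: what is moved stays moved. The work goes in short steps, Python scripts to look and compute and a tool call to move; the robot and the scene stay as the last step left them, time stands still between calls to the robot, and variables do not carry over. Pictures are saved under pics/ and viewed, at most 10 in all, crops included, and the job is handed in when it is done.

Besides the shell and the picture viewer there is one more tool, called after "Emit:" as name(argument=value, ...) on one line, values as JSON. arm_command: Moves the arm, as the interface text tells. Its arguments: {"type":"object","properties":{"increments":{"type":"array","items":{"type":"object","properties":{"dx":{"type":"number"},"dy":{"type":"number"},"dz":{"type":"number"},"wx":{"type":"number"},"wy":{"type":"number"},"wz":{"type":"number"},"grip":{"type":"number"}}}}},"required":["increments"]}

```bash
mkdir -p pics; cat > h.py <<'E'
import numpy as np,cv2
from workcell import monitor,viewer,job
def look(n,tag):
    im,d=viewer.camera(n); c=viewer.get_calibration(n)
    cv2.imwrite(f'pics/{tag}.png',im[:,:,::-1]); np.savez(f'pics/{tag}.npz',im=im,d=d)
    return im,d,c
def pts(d,c):
    h,w=d.shape; f=h/2/np.tan(np.radians(c['fovy'])/2)
    v,u=np.mgrid[:h,:w]; X=(u-c['cx'])/f*d; Y=-(v-c['cy'])/f*d
    P=np.stack([X,Y,-d,np.ones_like(d)],-1)
    return (P@np.linalg.inv(np.array(c['view'])).T)[...,:3]
E
python3 - <<'E'
from h import *
print(monitor.get_obs())
for n in('top','side'):
    im,d,c=look(n,n+'0'); print(n,c,(d>0).mean())
E
```

```text
{'clock': 0.0, 'joint_pos': array([-1.13898374e+00,  2.41428343e-01,  3.70198108e-03,  1.33520932e+00,
        2.07564326e-05,  1.57080718e+00]), 'joint_vel': array([-6.32275760e-06,  3.45535487e-04,  2.84964549e-03,  8.23373713e-04,
       -1.23085685e-03,  4.87948916e-04]), 'tau': array([-2.51208667e-04, -3.72320795e+01,  2.52405882e+01,  1.69014267e-02,
       -1.55149587e-05,  7.18395711e-06]), 'eef_pos': array([ 0.20895958, -0.45343792,  0.1914969 ]), 'tool_rot': array([ 9.76783244e-01,  2.14227331e-01, -2.19027900e-04, -1.04706232e-03]), 'ft_force': array([ 0.71277046, -0.51277276,  0.14177365]), 'ft_torque': array([-0.00853922,  0.00901222,  0.01958962]), 'grasp_force': 0.0, 'grip_width': 0.08543725531360359}
top {'fovy': 43.17655440737617, 'cx': 280.373701877013, 'cy': 203.74338188160863, 'view': array([[ 0.00513572, -0.99993274,  0.010399  ,  0.02618857],
       [ 0.99286567,  0.00633771,  0.11906974, -0.52533268],
       [-0.11912763,  0.0097133 ,  0.99283144, -0.98816487],
       [ 0.        ,  0.        ,  0.        ,  1.        ]])} 0.9961862244897959
side {'fovy': 54.28385329293725, 'cx': 282.3947804921424, 'cy': 212.10674678360203, 'view': array([[ 0.87600307, -0.48220597, -0.00979891, -0.43536691],
       [ 0.35158824,  0.62454406,  0.69737395, -0.24994565],
       [-0.33015803, -0.6143469 ,  0.71664047, -0.57434425],
       [ 0.        ,  0.        ,  0.        ,  1.        ]])} 0.9958673469387755
```

View pics/top0.png

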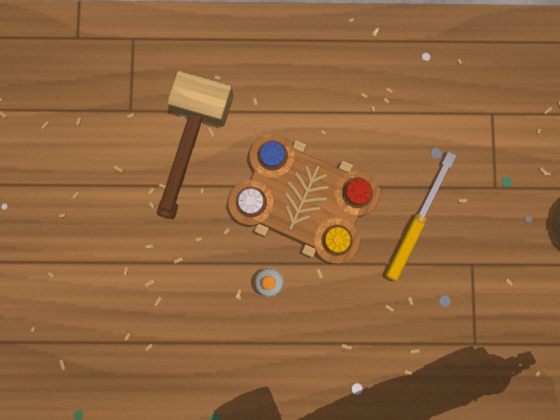

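View pics/side0.png

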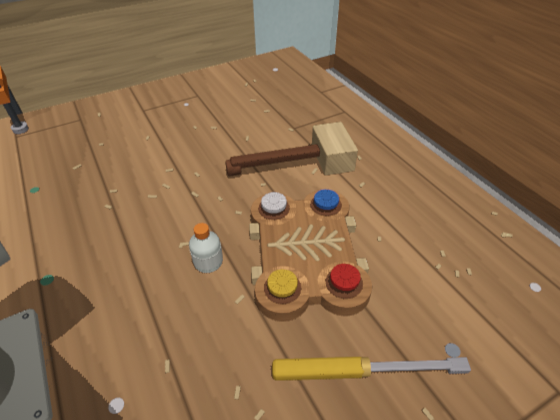

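Top view: yellow (338,240), red (358,191), blue (272,154), white (251,201), glue (268,282). The side view shows the same layout: yellow (283,283), red (346,278), blue (326,202), white (274,204).

```bash
cat > m.py <<'E'
from h import *
S={'top':dict(yellow=(338,240),red=(358,191),blue=(272,154),white=(251,201)),'side':dict(yellow=(283,283),red=(346,278),blue=(326,202),white=(274,204))}
R={'yellow':((20,140,90),(35,255,255)),'red':((0,190,60),(5,255,255)),'blue':((105,120,40),(125,255,255)),'white':((0,0,110),(179,70,255))}
def measure(tag):
    rays={}
    for n in('top','side'):
        z=np.load(f'pics/{n}{tag}.npz'); im,d=z['im'],z['d']; c=viewer.get_calibration(n); P=pts(d,c)
        hsv=cv2.cvtColor(im,cv2.COLOR_RGB2HSV); Vi=np.linalg.inv(c['view']); f=210/np.tan(np.radians(c['fovy'])/2)
        for k,(u,v) in S[n].items():
            m=cv2.inRange(hsv,*map(np.array,R[k])); w=np.zeros_like(m); cv2.circle(w,(u,v),22,255,-1); m&=w
            m=cv2.morphologyEx(m,cv2.MORPH_CLOSE,np.ones((5,5)))
            ct=max(cv2.findContours(m,0,2)[0],key=cv2.contourArea); ct=cv2.convexHull(ct)
            (eu,ev),ax,_=cv2.fitEllipse(ct)
            q=np.zeros_like(m); cv2.circle(q,(int(eu),int(ev)),6,255,-1)
            p=np.median(P[(q>0)&(d>0)],0)
            r=Vi[:3,:3]@np.array([(eu-c['cx'])/f,-(ev-c['cy'])/f,-1])
            rays.setdefault(k,[]).append((Vi[:3,3],r/np.linalg.norm(r)))
            print(n,k,np.round([eu,ev,*ax],1),np.round(p,4))
    out={}
    for k,v in rays.items():
        A=sum(np.eye(3)-np.outer(r,r) for o,r in v); b=sum((np.eye(3)-np.outer(r,r))@o for o,r in v)
        x=np.linalg.solve(A,b); out[k]=x
        print(k,np.round(x,4),'miss',[round(float(np.linalg.norm(np.cross(x-o,r))),4) for o,r in v])
    return out
if __name__=='__main__':
    import sys
    o=measure(sys.argv[1])
    K=list(o)
    for i in range(4):
        for j in range(i):print(K[j],K[i],round(float(np.linalg.norm((o[K[i]]-o[K[j]])[:2])),4))
E
python3 m.py 0
```

```text
top yellow [337.2 239.5  25.   25.1] [ 0.4572 -0.0772  0.0477]
top red [358.5 191.1  23.8  24.3] [ 0.5479 -0.1174  0.0504]
top blue [271.8 153.4  22.9  23.7] [0.6204 0.0478 0.0489]
top white [250.2 200.7  25.2  25.5] [0.5298 0.0868 0.0493]
side yellow [282.1 282.6  27.8  30.2] [ 0.4522 -0.0813  0.0463]
side red [344.7 276.9  26.1  29.5] [ 0.5417 -0.1203  0.0488]
side blue [326.1 199.2  19.5  24.4] [0.6137 0.0413 0.047 ]
side white [273.6 201.7  20.7  25.5] [0.5244 0.0845 0.0479]
yellow [ 0.4555 -0.0782  0.039 ] miss [0.0015, 0.0015]
red [ 0.5475 -0.1189  0.0411] miss [0.002, 0.002]
blue [0.6203 0.0471 0.0391] miss [0.0017, 0.0017]
white [0.528  0.0871 0.0425] miss [0.0014, 0.0014]
yellow red 0.1007
yellow blue 0.2071
red blue 0.1812
yellow white 0.1805
red white 0.2069
blue white 0.1006
```

```bash
cat > go.py <<'E'
import sys
from h import *
from scipy.spatial.transform import Rotation as Ro
o=monitor.get_obs(); R=Ro.from_quat(o['tool_rot'])
print(o['clock'],o['eef_pos'].round(4),o['ft_force'].round(1),o['grip_width'])
D=Ro.from_quat([.977,.2134,0,0])
print('cm',(R.inv().apply(np.array(list(map(float,sys.argv[1:4])))-o['eef_pos'])*100).round(2),'rot',(R.inv()*D).as_rotvec().round(4))
E
python3 go.py .455 -.079 .15
```

```text
0.1 [ 0.209  -0.4535  0.1916] [ 0.5 -1.3  0.2] 0.08530744669032864
cm [ 38.02 -23.71   4.2 ] rot [-0.0019 -0.      0.0017]
```

Emit:
arm_command(increments=[{"dx": 38.0,"dy": -23.7,"dz": 2,"grip": 0},{"dx": 38.0,"dy": -23.7,"dz": 2,"grip": 0},{"dx": 38.0,"dy": -23.7,"dz": 2,"grip": 0},{"dx": 38.0,"dy": -23.7,"dz": 2,"grip": 0},{"dx": 38.0,"dy": -23.7,"dz": 2,"grip": 0},{"dx": 38.0,"dy": -23.7,"dz": 2,"grip": 0},{"dx": 38.0,"dy": -23.7,"dz": 2,"grip": 0},{"dx": 38.0,"dy": -23.7,"dz": 4.2,"grip": 0},{"dx": 38.0,"dy": -23.7,"dz": 4.2,"grip": 0},{"dx": 38.0,"dy": -23.7,"dz": 4.2,"grip": 0}])

```text
validation failed for argument at $.in...
```

```bash
python3 go.py .455 -.079 .06
```

```text
0.1 [ 0.209  -0.4535  0.1916] [ 0.5 -1.3  0.2] 0.08530744669032864
cm [ 38.02 -23.69  13.2 ] rot [-0.0019 -0.      0.0017]
```

Emit:
arm_command(increments=[{"dx": 4.0,"dy": -2.5,"dz": 0,"wx": 0,"wy": 0,"wz": 0,"grip": 0},{"dx": 8.0,"dy": -5.0,"dz": 0,"wx": 0,"wy": 0,"wz": 0,"grip": 0}])

```text
clock: 0.3
eef_pos: [0.2607, -0.3747, 0.1916]
tool_rot: [0.977, 0.212, -0.0, -0.001]
ft_force: [0.8, -0.4, -0.2]
grip_width: 0.0589
grasp_force: 0.0
```

Emit:
arm_command(increments=[{"dx": 4.0,"dy": -2.5,"dz": 0,"wx": 0,"wy": 0,"wz": 0,"grip": 0},{"dx": 8.0,"dy": -5.0,"dz": 0,"wx": 0,"wy": 0,"wz": 0,"grip": 0},{"dx": 12.0,"dy": -7.5,"dz": 0,"wx": 0,"wy": 0,"wz": 0,"grip": 0},{"dx": 16.0,"dy": -10.0,"dz": 0,"wx": 0,"wy": 0,"wz": 0,"grip": 0},{"dx": 20.0,"dy": -12.5,"dz": 1,"wx": 0,"wy": 0,"wz": 0,"grip": 0},{"dx": 24.0,"dy": -15,"dz": 2,"wx": 0,"wy": 0,"wz": 0,"grip": 0},{"dx": 28.0,"dy": -17.5,"dz": 3,"wx": 0,"wy": 0,"wz": 0,"grip": 0},{"dx": 30.0,"dy": -18.7,"dz": 4.2,"wx": 0,"wy": 0,"wz": 0,"grip": 0},{"dx": 30.0,"dy": -18.7,"dz": 4.2,"wx": 0,"wy": 0,"wz": 0,"grip": 0},{"dx": 30.0,"dy": -18.7,"dz": 4.2,"wx": 0,"wy": 0,"wz": 0,"grip": 0}])

```text
clock: 1.3
eef_pos: [0.4545, -0.0795, 0.1498]
tool_rot: [0.977, 0.215, -0.001, -0.0]
ft_force: [-0.3, -0.3, -0.1]
grip_width: -0.0002
grasp_force: 0.0
```

```bash
python3 go.py .455 -.079 .06
```

```text
1.3 [ 0.4545 -0.0795  0.1498] [-0.3 -0.3 -0.1] -0.00024429441894703515
cm [ 0.08 -0.01  8.98] rot [-0.0008  0.002   0.0032]
```

Emit:
arm_command(increments=[{"dx": 0,"dy": 0,"dz": 3,"wx": 0,"wy": 0,"wz": 0,"grip": 0},{"dx": 0,"dy": 0,"dz": 6,"wx": 0,"wy": 0,"wz": 0,"grip": 0},{"dx": 0,"dy": 0,"dz": 8.5,"wx": 0,"wy": 0,"wz": 0,"grip": 0},{"dx": 0,"dy": 0,"dz": 9,"wx": 0,"wy": 0,"wz": 0,"grip": 0},{"dx": 0,"dy": 0,"dz": 9,"wx": 0,"wy": 0,"wz": 0,"grip": 0}])

```text
clock: 1.8
eef_pos: [0.4543, -0.0807, 0.0603]
tool_rot: [0.977, 0.213, -0.001, -0.0]
ft_force: [0.7, -0.7, -0.3]
grip_width: -0.0001
grasp_force: 0.0
```

```bash
python3 - <<'E'
from h import *
im,d,c=look('side','side1')
cv2.imwrite('pics/side1c.png',cv2.resize(im[150:350,180:440,::-1],None,fx=3,fy=3)[:600,:780])
E
python3 go.py .455 -.079 .048
```

```text
1.85 [ 0.4554 -0.0807  0.0613] [0.1 1.  0.5] -0.00023485585711622602
cm [ 0.03 -0.18  1.33] rot [ 0.0006 -0.0007  0.0002]
```

View pics/side1c.png

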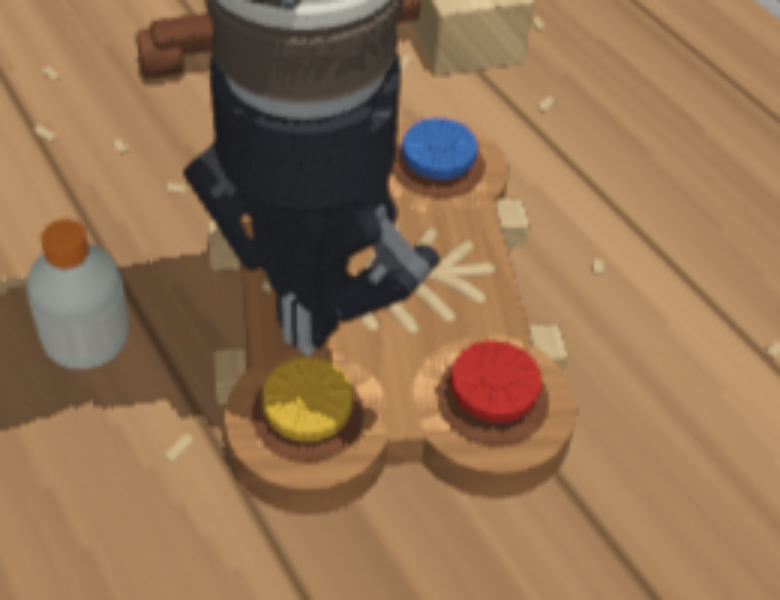

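The fingertip, at crop (305,345), looks well short of the yellow disc at crop (307,400). That gap is larger than 12 mm of height would give, so I'll check where the TCP projects and what the depth says about the tip.

```bash
python3 - <<'E'
from h import *
z=np.load('pics/side1.npz'); c=viewer.get_calibration('side'); P=pts(z['d'],c)
f=210/np.tan(np.radians(c['fovy'])/2)
for p in ([.4554,-.0807,.0613],[.455,-.079,.048]):
    q=c['view']@np.array([*p,1]); print(p,'px',q[0]/-q[2]*f+c['cx'],-q[1]/-q[2]*f+c['cy'])
for v in range(245,275,3): print(v,[P[v,u].round(3).tolist() for u in(277,282)])
im,d,c=look('top','top1'); P=pts(d,c)
m=(P[...,2]>.055)&(P[...,2]<.16)&(d>0); print(m.sum())
cv2.imwrite('pics/top1c.png',cv2.resize(im[120:300,200:420,::-1],None,fx=3,fy=3))
E
```

```text
[0.4554, -0.0807, 0.0613] px 283.61373619376315 275.3729667818853
[0.455, -0.079, 0.048] px 282.93004266763114 279.67661513799465
245 [[0.444, -0.084, 0.145], [0.445, -0.096, 0.156]]
248 [[0.445, -0.082, 0.135], [0.445, -0.097, 0.151]]
251 [[0.442, -0.086, 0.135], [0.444, -0.097, 0.146]]
254 [[0.443, -0.085, 0.127], [0.447, -0.092, 0.132]]
257 [[0.442, -0.086, 0.122], [0.447, -0.092, 0.126]]
260 [[0.442, -0.085, 0.113], [0.447, -0.093, 0.119]]
263 [[0.442, -0.086, 0.108], [0.447, -0.091, 0.11]]
266 [[0.466, -0.037, 0.027], [0.447, -0.092, 0.104]]
269 [[0.464, -0.043, 0.027], [0.465, -0.058, 0.045]]
272 [[0.455, -0.059, 0.045], [0.462, -0.064, 0.046]]
2589
```

View pics/top1c.png

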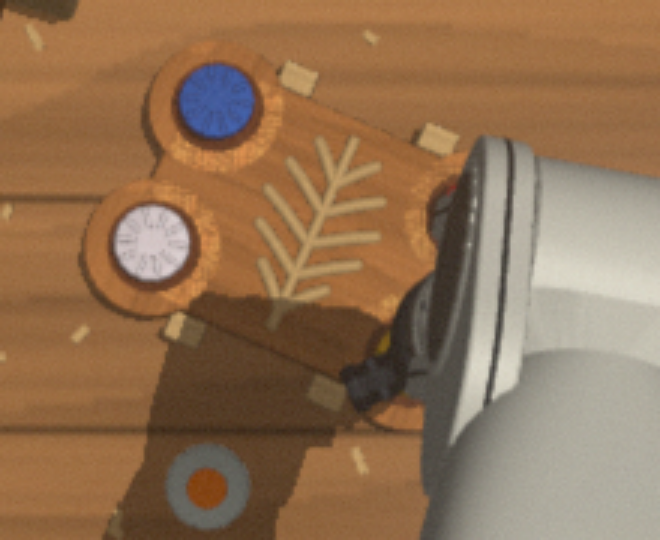

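The depth puts the visible fingertip about 40 mm above the reported TCP, and the tip pixel agrees with that. The x and y look right. I'll come down slowly and watch the force, since 5 N of sliding resistance comes well before the hard stop.

Emit:
arm_command(increments=[{"dx": 0,"dy": -0.15,"dz": 0.3,"wx": 0,"wy": 0,"wz": 0,"grip": 0},{"dx": 0,"dy": -0.15,"dz": 0.6,"wx": 0,"wy": 0,"wz": 0,"grip": 0},{"dx": 0,"dy": -0.15,"dz": 0.9,"wx": 0,"wy": 0,"wz": 0,"grip": 0},{"dx": 0,"dy": -0.15,"dz": 1.1,"wx": 0,"wy": 0,"wz": 0,"grip": 0},{"dx": 0,"dy": -0.15,"dz": 1.2,"wx": 0,"wy": 0,"wz": 0,"grip": 0},{"dx": 0,"dy": -0.15,"dz": 1.3,"wx": 0,"wy": 0,"wz": 0,"grip": 0},{"dx": 0,"dy": -0.15,"dz": 1.4,"wx": 0,"wy": 0,"wz": 0,"grip": 0}])

```text
clock: 2.6
eef_pos: [0.4546, -0.0784, 0.0463]
tool_rot: [0.977, 0.214, -0.0, -0.0]
ft_force: [0.6, 1.0, 0.1]
grip_width: -0.0001
grasp_force: 0.0
```

```bash
python3 - <<'E'
from h import *
im,d,c=look('side','side2'); P=pts(d,c)
for v in range(258,290,3): print(v,[P[v,u].round(3).tolist() for u in(279,283)])
cv2.imwrite('pics/side2c.png',cv2.resize(im[220:320,230:360,::-1],None,fx=5,fy=5))
E
python3 go.py .455 -.079 .048
```

```text
258 [[0.445, -0.088, 0.119], [0.447, -0.095, 0.126]]
261 [[0.445, -0.087, 0.111], [0.45, -0.089, 0.111]]
264 [[0.445, -0.087, 0.105], [0.45, -0.09, 0.104]]
267 [[0.444, -0.089, 0.1], [0.45, -0.089, 0.096]]
270 [[0.444, -0.087, 0.09], [0.45, -0.089, 0.089]]
273 [[0.456, -0.064, 0.047], [0.462, -0.067, 0.047]]
276 [[0.453, -0.069, 0.047], [0.458, -0.073, 0.048]]
279 [[0.451, -0.074, 0.046], [0.456, -0.077, 0.046]]
282 [[0.448, -0.079, 0.047], [0.454, -0.082, 0.046]]
285 [[0.446, -0.083, 0.044], [0.451, -0.086, 0.045]]
288 [[0.443, -0.087, 0.044], [0.448, -0.092, 0.047]]
2.65 [ 0.4545 -0.0784  0.0462] [-0.2 -0.2 -0. ] -0.00011774815103165523
cm [ 0.02  0.08 -0.18] rot [-0.0002  0.0002  0.0018]
```

View pics/side2c.png

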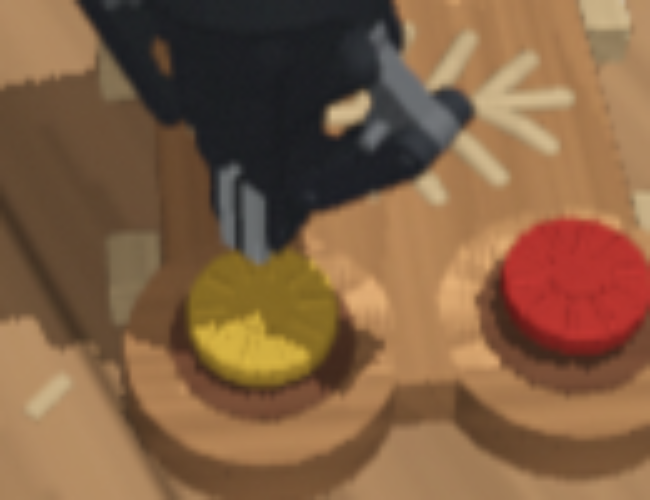

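The disc shows in full below the tip, and there is no contact with the TCP at 46 mm. The tip is at full-image (281,271), about 86 mm high by depth. I'll keep going down in guarded steps.

Emit:
arm_command(increments=[{"dx": 0,"dy": 0,"dz": 0.2,"wx": 0,"wy": 0,"wz": 0,"grip": 0},{"dx": 0,"dy": 0,"dz": 0.4,"wx": 0,"wy": 0,"wz": 0,"grip": 0},{"dx": 0,"dy": 0,"dz": 0.6,"wx": 0,"wy": 0,"wz": 0,"grip": 0},{"dx": 0,"dy": 0,"dz": 0.6,"wx": 0,"wy": 0,"wz": 0,"grip": 0}])

```text
clock: 3.05
eef_pos: [0.4543, -0.0784, 0.0401]
tool_rot: [0.977, 0.214, -0.0, -0.0]
ft_force: [-0.2, -0.7, 1.0]
grip_width: 0.0001
grasp_force: 0.0
```

Emit:
arm_command(increments=[{"dx": 0,"dy": 0,"dz": 0.2,"wx": 0,"wy": 0,"wz": 0,"grip": 0},{"dx": 0,"dy": 0,"dz": 0.4,"wx": 0,"wy": 0,"wz": 0,"grip": 0},{"dx": 0,"dy": 0,"dz": 0.6,"wx": 0,"wy": 0,"wz": 0,"grip": 0},{"dx": 0,"dy": 0,"dz": 0.6,"wx": 0,"wy": 0,"wz": 0,"grip": 0}])

```text
clock: 3.45
eef_pos: [0.4542, -0.0784, 0.0341]
tool_rot: [0.977, 0.214, -0.0, -0.0]
ft_force: [-0.0, 0.0, -0.6]
grip_width: -0.0001
grasp_force: 0.0
```

```bash
python3 - <<'E'
from h import *
im,d,c=look('side','side3'); P=pts(d,c)
for v in range(264,290,2): print(v,[P[v,u].round(3).tolist() for u in(279,283)])
f=210/np.tan(np.radians(c['fovy'])/2)
print('cam',np.linalg.inv(c['view'])[:3,3])
for zz in(.034,.054,.064,.074,.084):
    q=c['view']@np.array([.4542,-.0784,zz,1]); print(zz,'px',q[0]/-q[2]*f+c['cx'],-q[1]/-q[2]*f+c['cy'])
cv2.imwrite('pics/side3c.png',cv2.resize(im[220:320,230:360,::-1],None,fx=5,fy=5))
E
```

```text
264 [[0.444, -0.088, 0.106], [0.447, -0.095, 0.112]]
266 [[0.444, -0.088, 0.102], [0.449, -0.091, 0.101]]
268 [[0.444, -0.088, 0.096], [0.449, -0.09, 0.095]]
270 [[0.444, -0.088, 0.092], [0.45, -0.089, 0.089]]
272 [[0.444, -0.087, 0.086], [0.45, -0.089, 0.084]]
274 [[0.444, -0.088, 0.082], [0.449, -0.09, 0.08]]
276 [[0.443, -0.088, 0.077], [0.45, -0.089, 0.074]]
278 [[0.452, -0.072, 0.046], [0.457, -0.075, 0.046]]
280 [[0.45, -0.076, 0.047], [0.455, -0.08, 0.048]]
282 [[0.448, -0.079, 0.047], [0.454, -0.081, 0.045]]
284 [[0.446, -0.082, 0.046], [0.452, -0.085, 0.046]]
286 [[0.445, -0.085, 0.046], [0.45, -0.087, 0.045]]
288 [[0.443, -0.089, 0.046], [0.449, -0.09, 0.044]]
cam [ 0.27963634 -0.40668106  0.58163779]
0.034 px 282.3856461381776 284.7030840414077
0.054 px 282.2594994823136 277.37235879285345
0.064 px 282.19427466031664 273.5819669971236
0.074 px 282.12754952346046 269.70438782457603
0.084 px 282.0592717036244 265.73657802129446
```

View pics/side3c.png

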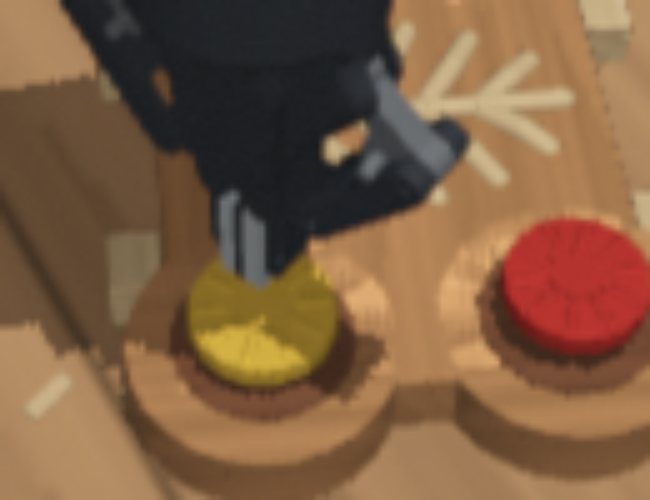

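Yellow is still untouched. The tip edge is at full-image row 277, about 75 mm high by depth, so 25–28 mm remain.

Emit:
arm_command(increments=[{"dx": 0,"dy": 0,"dz": 0.4,"wx": 0,"wy": 0,"wz": 0,"grip": 0},{"dx": 0,"dy": 0,"dz": 0.8,"wx": 0,"wy": 0,"wz": 0,"grip": 0},{"dx": 0,"dy": 0,"dz": 1.2,"wx": 0,"wy": 0,"wz": 0,"grip": 0},{"dx": 0,"dy": 0,"dz": 1.5,"wx": 0,"wy": 0,"wz": 0,"grip": 0},{"dx": 0,"dy": 0,"dz": 1.6,"wx": 0,"wy": 0,"wz": 0,"grip": 0},{"dx": 0,"dy": 0,"dz": 1.6,"wx": 0,"wy": 0,"wz": 0,"grip": 0}])

```text
clock: 4.1
eef_pos: [0.4544, -0.0784, 0.0181]
tool_rot: [0.977, 0.214, -0.0, -0.0]
ft_force: [-0.2, 0.6, -0.0]
grip_width: 0.0001
grasp_force: 0.0
```

Emit:
arm_command(increments=[{"dx": 0,"dy": 0,"dz": 0.2,"wx": 0,"wy": 0,"wz": 0,"grip": 0},{"dx": 0,"dy": 0,"dz": 0.4,"wx": 0,"wy": 0,"wz": 0,"grip": 0},{"dx": 0,"dy": 0,"dz": 0.4,"wx": 0,"wy": 0,"wz": 0,"grip": 0}])

```text
clock: 4.4
eef_pos: [0.4543, -0.0785, 0.0142]
tool_rot: [0.977, 0.214, -0.0, -0.0]
ft_force: [-0.3, 0.5, 0.3]
grip_width: 0.0001
grasp_force: 0.0
```

```bash
python3 - <<'E'
from h import *
im,d,c=look('side','side4'); P=pts(d,c)
for v in range(272,296,2): print(v,[P[v,u].round(3).tolist() for u in(279,283)])
print(monitor.get_obs()['ft_force'])
E
```

```text
272 [[0.444, -0.087, 0.085], [0.447, -0.095, 0.093]]
274 [[0.444, -0.088, 0.082], [0.449, -0.09, 0.08]]
276 [[0.444, -0.087, 0.076], [0.45, -0.09, 0.075]]
278 [[0.443, -0.088, 0.072], [0.45, -0.089, 0.069]]
280 [[0.444, -0.087, 0.065], [0.449, -0.091, 0.066]]
282 [[0.444, -0.087, 0.059], [0.449, -0.09, 0.06]]
284 [[0.447, -0.082, 0.045], [0.449, -0.09, 0.054]]
286 [[0.445, -0.085, 0.046], [0.45, -0.088, 0.046]]
288 [[0.443, -0.089, 0.046], [0.449, -0.091, 0.045]]
290 [[0.441, -0.092, 0.047], [0.447, -0.094, 0.045]]
292 [[0.439, -0.095, 0.047], [0.445, -0.097, 0.046]]
294 [[0.438, -0.097, 0.044], [0.443, -0.1, 0.045]]
[ 0.1566138  -0.06159686 -0.30819945]
```

Emit:
arm_command(increments=[{"dx": 0,"dy": 0,"dz": 0.1,"wx": 0,"wy": 0,"wz": 0,"grip": 0},{"dx": 0,"dy": 0,"dz": 0.2,"wx": 0,"wy": 0,"wz": 0,"grip": 0},{"dx": 0,"dy": 0,"dz": 0.3,"wx": 0,"wy": 0,"wz": 0,"grip": 0},{"dx": 0,"dy": 0,"dz": 0.4,"wx": 0,"wy": 0,"wz": 0,"grip": 0}])

```text
clock: 4.85
eef_pos: [0.4546, -0.0785, 0.0103]
tool_rot: [0.977, 0.214, 0.0, -0.0]
ft_force: [0.7, -0.7, -0.4]
grip_width: 0.0002
grasp_force: 0.0
```

Emit:
arm_command(increments=[{"dx": 0,"dy": 0,"dz": 0.1,"wx": 0,"wy": 0,"wz": 0,"grip": 0},{"dx": 0,"dy": 0,"dz": 0.2,"wx": 0,"wy": 0,"wz": 0,"grip": 0},{"dx": 0,"dy": 0,"dz": 0.3,"wx": 0,"wy": 0,"wz": 0,"grip": 0}])

```text
clock: 5.15
eef_pos: [0.4546, -0.0785, 0.0076]
tool_rot: [0.977, 0.214, 0.0, 0.0]
ft_force: [-1.2, -0.9, 5.1]
grip_width: -0.0003
grasp_force: 2.4
```

Contact at eef z ≈ 0.008, with 5 N. Home should be around eef z −0.002 to −0.003.

Emit:
arm_command(increments=[{"dx": 0,"dy": 0,"dz": 0.1,"wx": 0,"wy": 0,"wz": 0,"grip": 0},{"dx": 0,"dy": 0,"dz": 0.2,"wx": 0,"wy": 0,"wz": 0,"grip": 0},{"dx": 0,"dy": 0,"dz": 0.3,"wx": 0,"wy": 0,"wz": 0,"grip": 0},{"dx": 0,"dy": 0,"dz": 0.4,"wx": 0,"wy": 0,"wz": 0,"grip": 0},{"dx": 0,"dy": 0,"dz": 0.5,"wx": 0,"wy": 0,"wz": 0,"grip": 0}])

```text
clock: 5.65
eef_pos: [0.4546, -0.0785, 0.0024]
tool_rot: [0.977, 0.214, 0.0, 0.0]
ft_force: [-2.1, -0.0, 4.2]
grip_width: 0.0001
grasp_force: 2.4
```

Emit:
arm_command(increments=[{"dx": 0,"dy": 0,"dz": 0.1,"wx": 0,"wy": 0,"wz": 0,"grip": 0},{"dx": 0,"dy": 0,"dz": 0.2,"wx": 0,"wy": 0,"wz": 0,"grip": 0}])

```text
clock: 5.85
eef_pos: [0.4546, -0.0785, 0.0003]
tool_rot: [0.977, 0.214, -0.0, -0.0]
ft_force: [-1.8, -0.0, 4.2]
grip_width: 0.0002
grasp_force: 2.4
```

```bash
python3 go.py .455 -.079 0; python3 - <<'E'
from h import *
im,d,c=look('side','side5'); P=pts(d,c)
for v in (289,291,293): print(v,[P[v,u].round(3).tolist() for u in(276,279,283,288)])
E
```

```text
5.85 [ 4.546e-01 -7.850e-02  3.000e-04] [-1.8 -0.   4.2] 0.00017491670989645093
cm [0.02 0.07 0.03] rot [-0.      0.      0.0017]
289 [[0.44, -0.084, 0.039], [0.445, -0.085, 0.037], [0.45, -0.089, 0.039], [0.457, -0.092, 0.038]]
291 [[0.439, -0.086, 0.038], [0.443, -0.089, 0.038], [0.448, -0.091, 0.037], [0.454, -0.097, 0.041]]
293 [[0.437, -0.09, 0.038], [0.44, -0.093, 0.039], [0.447, -0.094, 0.036], [0.453, -0.1, 0.04]]
```

Emit:
arm_command(increments=[{"dx": 0,"dy": 0,"dz": 0.05,"wx": 0,"wy": 0,"wz": 0,"grip": 0},{"dx": 0,"dy": 0,"dz": 0.1,"wx": 0,"wy": 0,"wz": 0,"grip": 0}])

```text
clock: 6.1
eef_pos: [0.4546, -0.0785, -0.0006]
tool_rot: [0.977, 0.214, -0.0, 0.0]
ft_force: [-1.3, 0.5, 4.7]
grip_width: -0.0001
grasp_force: 2.4
```

Emit:
arm_command(increments=[{"dx": 0,"dy": 0,"dz": 0.05,"wx": 0,"wy": 0,"wz": 0,"grip": 0}])

```text
clock: 6.2
eef_pos: [0.4546, -0.0785, -0.0009]
tool_rot: [0.977, 0.214, 0.0, 0.0]
ft_force: [-3.0, 0.6, 10.8]
grip_width: -0.0002
grasp_force: 5.3
```

Emit:
arm_command(increments=[{"dx": 0,"dy": 0,"dz": 0.05,"wx": 0,"wy": 0,"wz": 0,"grip": 0}])

```text
clock: 6.3
eef_pos: [0.4546, -0.0785, -0.0009]
tool_rot: [0.977, 0.214, 0.0, 0.0]
ft_force: [-4.4, 0.8, 15.3]
grip_width: 0.0002
grasp_force: 7.3
```

Yellow is home: the force rose from 5 to 15 N with z stopped at −0.0009. Next I lift off and move to red.

Emit:
arm_command(increments=[{"dx": 0,"dy": 0,"dz": -2,"wx": 0,"wy": 0,"wz": 0,"grip": 0},{"dx": 0,"dy": 0,"dz": -5,"wx": 0,"wy": 0,"wz": 0,"grip": 0},{"dx": 3,"dy": 3.4,"dz": -5,"wx": 0,"wy": 0,"wz": 0,"grip": 0},{"dx": 6,"dy": 6.6,"dz": -5,"wx": 0,"wy": 0,"wz": 0,"grip": 0},{"dx": 6.65,"dy": 7.4,"dz": -5,"wx": 0,"wy": 0,"wz": 0,"grip": 0},{"dx": 6.65,"dy": 7.4,"dz": -5,"wx": 0,"wy": 0,"wz": 0,"grip": 0},{"dx": 6.65,"dy": 7.4,"dz": -3.4,"wx": 0,"wy": 0,"wz": 0,"grip": 0},{"dx": 6.65,"dy": 7.4,"dz": -2.4,"wx": 0,"wy": 0,"wz": 0,"grip": 0},{"dx": 6.65,"dy": 7.4,"dz": -1.9,"wx": 0,"wy": 0,"wz": 0,"grip": 0},{"dx": 6.65,"dy": 7.4,"dz": -1.9,"wx": 0,"wy": 0,"wz": 0,"grip": 0}])

```text
clock: 7.3
eef_pos: [0.5441, -0.1173, 0.0163]
tool_rot: [0.977, 0.214, -0.001, -0.001]
ft_force: [-0.2, -0.6, -0.4]
grip_width: -0.0002
grasp_force: 0.0
```

```bash
python3 - <<'E'
from h import *
im,d,c=look('side','side6'); P=pts(d,c)
print('yellow',np.median(P[278:288,276:288,2]))
cv2.imwrite('pics/side6c.png',cv2.resize(im[220:320,230:390,::-1],None,fx=5,fy=5))
E
python3 go.py .546 -.118 -.001
```

```text
yellow 0.0372519761526422
7.35 [ 0.545  -0.1175  0.0171] [0.  0.1 0.5] 0.00022071779370524353
cm [0.07 0.09 1.81] rot [-0.0009  0.0012  0.002 ]
```

View pics/side6c.png

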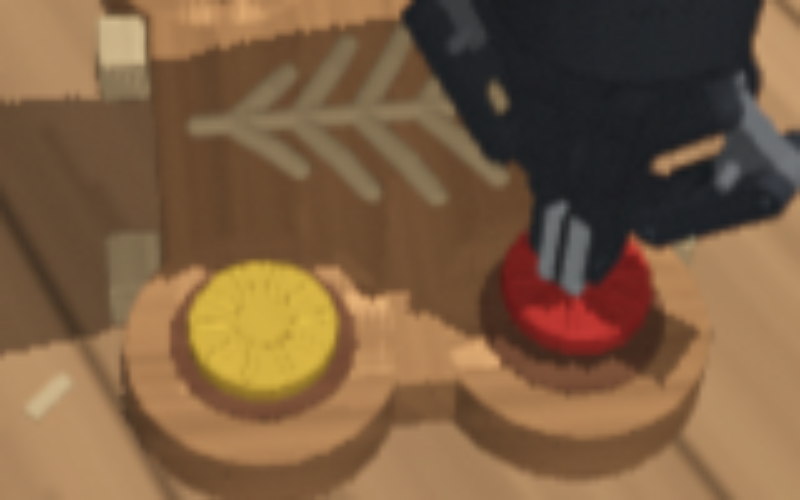

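Yellow sits lower, its top at about 37 mm by depth, so it is home. The tip is above red's centre at crop (572,292). Now I press red.

Emit:
arm_command(increments=[{"dx": 0,"dy": 0,"dz": 0.2,"wx": 0,"wy": 0,"wz": 0,"grip": 0},{"dx": 0,"dy": 0,"dz": 0.4,"wx": 0,"wy": 0,"wz": 0,"grip": 0},{"dx": 0,"dy": 0,"dz": 0.55,"wx": 0,"wy": 0,"wz": 0,"grip": 0},{"dx": 0,"dy": 0,"dz": 0.65,"wx": 0,"wy": 0,"wz": 0,"grip": 0},{"dx": 0,"dy": 0,"dz": 0.75,"wx": 0,"wy": 0,"wz": 0,"grip": 0},{"dx": 0,"dy": 0,"dz": 0.85,"wx": 0,"wy": 0,"wz": 0,"grip": 0},{"dx": 0,"dy": 0,"dz": 0.95,"wx": 0,"wy": 0,"wz": 0,"grip": 0}])

```text
clock: 8.05
eef_pos: [0.546, -0.1179, 0.0083]
tool_rot: [0.977, 0.214, 0.0, 0.0]
ft_force: [-1.4, 1.2, 5.0]
grip_width: 0.0
grasp_force: 2.4
```

Emit:
arm_command(increments=[{"dx": 0,"dy": 0,"dz": 0.1,"wx": 0,"wy": 0,"wz": 0,"grip": 0},{"dx": 0,"dy": 0,"dz": 0.2,"wx": 0,"wy": 0,"wz": 0,"grip": 0},{"dx": 0,"dy": 0,"dz": 0.3,"wx": 0,"wy": 0,"wz": 0,"grip": 0},{"dx": 0,"dy": 0,"dz": 0.4,"wx": 0,"wy": 0,"wz": 0,"grip": 0},{"dx": 0,"dy": 0,"dz": 0.5,"wx": 0,"wy": 0,"wz": 0,"grip": 0}])

```text
clock: 8.55
eef_pos: [0.546, -0.1179, 0.0028]
tool_rot: [0.977, 0.214, 0.0, 0.0]
ft_force: [-2.5, -0.5, 5.3]
grip_width: 0.0
grasp_force: 2.4
```

Emit:
arm_command(increments=[{"dx": 0,"dy": 0,"dz": 0.1,"wx": 0,"wy": 0,"wz": 0,"grip": 0},{"dx": 0,"dy": 0,"dz": 0.2,"wx": 0,"wy": 0,"wz": 0,"grip": 0},{"dx": 0,"dy": 0,"dz": 0.28,"wx": 0,"wy": 0,"wz": 0,"grip": 0}])

```text
clock: 8.85
eef_pos: [0.546, -0.1179, 0.0]
tool_rot: [0.977, 0.214, 0.0, 0.0]
ft_force: [-1.5, 0.1, 5.1]
grip_width: 0.0001
grasp_force: 2.4
```

Emit:
arm_command(increments=[{"dx": 0,"dy": 0,"dz": 0.05,"wx": 0,"wy": 0,"wz": 0,"grip": 0},{"dx": 0,"dy": 0,"dz": 0.07,"wx": 0,"wy": 0,"wz": 0,"grip": 0}])

```text
clock: 9.05
eef_pos: [0.546, -0.1179, -0.0006]
tool_rot: [0.977, 0.214, 0.0, 0.0]
ft_force: [-0.8, 0.2, 4.4]
grip_width: -0.0001
grasp_force: 2.4
```

Emit:
arm_command(increments=[{"dx": 0,"dy": 0,"dz": 0.05,"wx": 0,"wy": 0,"wz": 0,"grip": 0}])

```text
clock: 9.15
eef_pos: [0.546, -0.1179, -0.0009]
tool_rot: [0.977, 0.214, 0.0, 0.0]
ft_force: [-2.3, 0.3, 8.6]
grip_width: -0.0001
grasp_force: 4.6
```

Red is home too, stopping at the same height with the force rising. Blue is next.

Emit:
arm_command(increments=[{"dx": 0,"dy": 0,"dz": -2,"wx": 0,"wy": 0,"wz": 0,"grip": 0},{"dx": 0,"dy": 0,"dz": -5,"wx": 0,"wy": 0,"wz": 0,"grip": 0},{"dx": 3,"dy": -2.7,"dz": -5,"wx": 0,"wy": 0,"wz": 0,"grip": 0},{"dx": 6,"dy": -5.3,"dz": -5,"wx": 0,"wy": 0,"wz": 0,"grip": 0},{"dx": 9,"dy": -8,"dz": -5,"wx": 0,"wy": 0,"wz": 0,"grip": 0},{"dx": 12,"dy": -10.6,"dz": -5,"wx": 0,"wy": 0,"wz": 0,"grip": 0},{"dx": 13.4,"dy": -11.8,"dz": -5,"wx": 0,"wy": 0,"wz": 0,"grip": 0},{"dx": 13.4,"dy": -11.8,"dz": -5,"wx": 0,"wy": 0,"wz": 0,"grip": 0},{"dx": 13.4,"dy": -11.8,"dz": -3.4,"wx": 0,"wy": 0,"wz": 0,"grip": 0},{"dx": 13.4,"dy": -11.8,"dz": -2.2,"wx": 0,"wy": 0,"wz": 0,"grip": 0}])

```text
clock: 10.15
eef_pos: [0.6175, 0.0442, 0.0198]
tool_rot: [0.977, 0.214, -0.001, 0.0]
ft_force: [-0.8, 0.5, -0.4]
grip_width: -0.0
grasp_force: 0.0
```

```bash
python3 - <<'E'
from h import *
im,d,c=look('side','side7'); P=pts(d,c)
print('yellow',np.median(P[278:288,276:288,2]),'red',np.median(P[274:284,340:352,2]))
cv2.imwrite('pics/side7c.png',cv2.resize(im[160:300,240:400,::-1],None,fx=4,fy=4))
E
python3 go.py .618 .0455 -.001
```

```text
yellow 0.037108445002862867 red 0.03705182817209757
10.2 [0.6156 0.044  0.0173] [-0.9  0.1 -1.2] -7.153219240641459e-05
cm [ 0.3  -0.03  1.83] rot [-0.0015  0.0054  0.0004]
```

View pics/side7c.png

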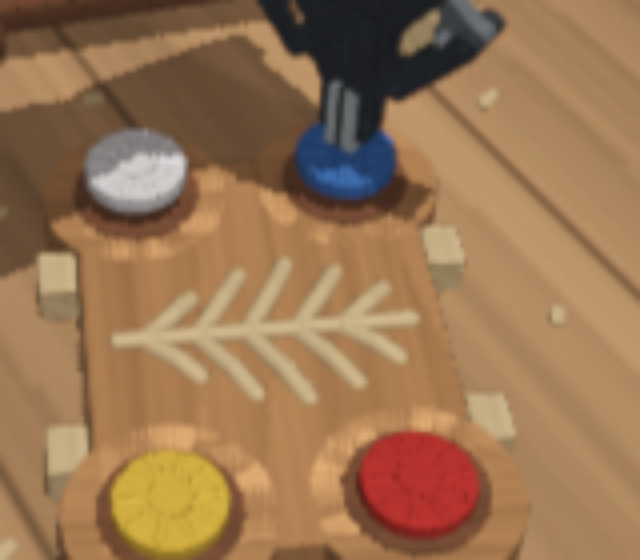

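Yellow and red both read 37 mm, so both are home. The tip is above blue at crop (345,145). I hold to let it settle, then press.

Emit:
arm_command(increments=[{"dx": 0,"dy": 0,"dz": 0,"wx": 0,"wy": 0,"wz": 0,"grip": 0},{"dx": 0,"dy": 0,"dz": 0.3,"wx": 0,"wy": 0,"wz": 0,"grip": 0},{"dx": 0,"dy": 0,"dz": 0.6,"wx": 0,"wy": 0,"wz": 0,"grip": 0},{"dx": 0,"dy": 0,"dz": 0.8,"wx": 0,"wy": 0,"wz": 0,"grip": 0},{"dx": 0,"dy": 0,"dz": 0.9,"wx": 0,"wy": 0,"wz": 0,"grip": 0},{"dx": 0,"dy": 0,"dz": 1.0,"wx": 0,"wy": 0,"wz": 0,"grip": 0},{"dx": 0,"dy": 0,"dz": 1.1,"wx": 0,"wy": 0,"wz": 0,"grip": 0},{"dx": 0,"dy": 0,"dz": 1.2,"wx": 0,"wy": 0,"wz": 0,"grip": 0}])

```text
clock: 11.0
eef_pos: [0.6184, 0.0455, 0.0091]
tool_rot: [0.977, 0.214, 0.0, 0.0]
ft_force: [-0.9, -0.9, 4.2]
grip_width: -0.0
grasp_force: 2.4
```

Emit:
arm_command(increments=[{"dx": 0,"dy": 0,"dz": 0.1,"wx": 0,"wy": 0,"wz": 0,"grip": 0},{"dx": 0,"dy": 0,"dz": 0.2,"wx": 0,"wy": 0,"wz": 0,"grip": 0},{"dx": 0,"dy": 0,"dz": 0.3,"wx": 0,"wy": 0,"wz": 0,"grip": 0}])

```text
clock: 11.3
eef_pos: [0.6184, 0.0455, 0.0064]
tool_rot: [0.977, 0.214, 0.0, 0.0]
ft_force: [-1.9, 0.8, 4.4]
grip_width: 0.0001
grasp_force: 2.4
```

Emit:
arm_command(increments=[{"dx": 0,"dy": 0,"dz": 0.1,"wx": 0,"wy": 0,"wz": 0,"grip": 0},{"dx": 0,"dy": 0,"dz": 0.2,"wx": 0,"wy": 0,"wz": 0,"grip": 0},{"dx": 0,"dy": 0,"dz": 0.3,"wx": 0,"wy": 0,"wz": 0,"grip": 0},{"dx": 0,"dy": 0,"dz": 0.4,"wx": 0,"wy": 0,"wz": 0,"grip": 0},{"dx": 0,"dy": 0,"dz": 0.5,"wx": 0,"wy": 0,"wz": 0,"grip": 0},{"dx": 0,"dy": 0,"dz": 0.55,"wx": 0,"wy": 0,"wz": 0,"grip": 0}])

```text
clock: 11.9
eef_pos: [0.6184, 0.0455, 0.0003]
tool_rot: [0.977, 0.214, 0.0, -0.0]
ft_force: [-1.8, 0.6, 4.9]
grip_width: 0.0
grasp_force: 2.4
```

Emit:
arm_command(increments=[{"dx": 0,"dy": 0,"dz": 0.05,"wx": 0,"wy": 0,"wz": 0,"grip": 0},{"dx": 0,"dy": 0,"dz": 0.1,"wx": 0,"wy": 0,"wz": 0,"grip": 0}])

```text
clock: 12.1
eef_pos: [0.6183, 0.0455, -0.0006]
tool_rot: [0.977, 0.214, 0.0, -0.0]
ft_force: [-1.1, -0.3, 4.2]
grip_width: 0.0002
grasp_force: 2.4
```

Emit:
arm_command(increments=[{"dx": 0,"dy": 0,"dz": 0.05,"wx": 0,"wy": 0,"wz": 0,"grip": 0}])

```text
clock: 12.2
eef_pos: [0.6184, 0.0455, -0.0008]
tool_rot: [0.977, 0.214, 0.0, -0.0]
ft_force: [-3.4, 0.7, 9.2]
grip_width: 0.0002
grasp_force: 4.1
```

Blue is home. I lift clear, then check all four before handing in.

Emit:
arm_command(increments=[{"dx": 0,"dy": 0,"dz": -2,"wx": 0,"wy": 0,"wz": 0,"grip": 0},{"dx": 0,"dy": 0,"dz": -5,"wx": 0,"wy": 0,"wz": 0,"grip": 0},{"dx": 0,"dy": 0,"dz": -9,"wx": 0,"wy": 0,"wz": 0,"grip": 0},{"dx": 0,"dy": 0,"dz": -12,"wx": 0,"wy": 0,"wz": 0,"grip": 0},{"dx": 0,"dy": 0,"dz": -12,"wx": 0,"wy": 0,"wz": 0,"grip": 0},{"dx": 0,"dy": 0,"dz": -12,"wx": 0,"wy": 0,"wz": 0,"grip": 0},{"dx": 0,"dy": 0,"dz": -12,"wx": 0,"wy": 0,"wz": 0,"grip": 0}])

```text
clock: 12.9
eef_pos: [0.6171, 0.0452, 0.1169]
tool_rot: [0.977, 0.214, -0.002, -0.0]
ft_force: [-0.5, 0.5, -0.1]
grip_width: 0.0001
grasp_force: 0.0
```

```bash
python3 - <<'E'
from h import *
im,d,c=look('side','side8'); P=pts(d,c)
for k,(u,v) in dict(yellow=(283,285),red=(346,280),blue=(326,204),white=(273,202)).items(): print(k,np.median(P[v-3:v+4,u-4:u+5,2]),im[v,u])
E
```

```text
yellow 0.03738091328043203 [208 173  66]
red 0.03735883124803219 [180  51  46]
blue 0.03697952043143282 [ 52  93 150]
white 0.047778075715325774 [207 202 200]
```

```bash
python3 -c "
from workcell import job
print(job.job_done())"
```

```text
the job is handed in; nothing more can be done
None
```

I pressed yellow, red and blue home in that order, each stopping at the same height with forces read at or below about 15 N; white still stands about 10 mm proud, and the job is handed in (no verdict returned).

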